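Load, lid and slide a sterilising case onto the heating place

ROBOT

A 6-joint arm with a two-finger parallel gripper is mounted at the origin on a cart in front of the work surface, level with it; the furniture and walls round the work are solid. World frame = base frame: x ahead of the robot, y to its left, z up, the work surface at z = 0. Lengths are in m, angles in rad, forces in N, time in s.
With the tool pointing down it reaches from about 0.25 to 0.85 m from the base axis. Payload 12.5 kg.
Tool frame: the origin (TCP) lies midway between the tips of the shut fingers; the grasp point (between the pads) lies 19 mm behind it; z points along the fingers, y is the line along which they close (so a half turn about z gives the same grasp; the last joint's range is limited). The gripper opens to 93 mm and grips with 3 to 60 N. Pads are 15 mm wide; open, the fingers measure 128 mm over their backs; the gripper's body (75 mm by 188 mm) begins 65 mm behind the grasp point.
Start: joints at [1.144, 0.351, 1.652, -0, 1.139, -0.085], TCP at [0.184, 0.518, 0.18] pointing down, gripper open.
Joint ranges: [-2.75, 2.75], [-0.79, 2.1], [0.01, 2.65], [-1.57, 4.71], [0.07, 3.14], [-2.87, 2.87]. Speed limits (rad/s): [2.22, 2.22, 2.79, 3.14, 3.14, 3.14].

INTERFACE

Orientations are given as a unit quaternion [x, y, z, w].
In Python, from station import * gives the robot as it stands. The module is installed in compiled form; this text tells all that it offers.
- The arm moves only by the shell command python3 -m jog 'ROWS'. ROWS is text: rows parted by semicolons, each of 5 numbers parted by spaces: the shift along the tool's x, y, z in m, then the turn about the tool's z in degrees, then the finger opening in m, from 0 to 0.093. A call has exactly 8 rows; each row shifts and turns the commanded pose from where the row before left it, along the tool's axes as they then stand; what a row does not reach is not made up. A row lasts 1/12 s, in which the tool goes at most 41.7 mm and 7.16 degrees, less where a joint would pass 70% of its speed; a pose out of reach is approached as far as the arm can. A call with a gripper value outside its range is refused whole. The fingers move at their own pace and stop on an object; the grip force is fixed at half the most. Time passes only in rows, so rows that do not move let the fingers close, or fill a call up. It gives the time, the measured TCP pose, the force, the opening and the grip force at its end, in the units of the state.
- sense(): the state, without advancing time (a new reading comes with each control period).
- grab_frame(name): name is "scene" or "top" or "wrist"; returns a dict with "image" (384x512x3 uint8, red, green, blue), "intrinsics" (3x3 intrinsics, pixels), "R" (3x3) and "t" (3): a world point X has camera coordinates R X + t; the wrist camera has in their place "hand_eye" (4x4, takes a point from camera to tool coordinates, whose origin is the TCP and whose axes are the flange's). Camera axes: x right, y down, z forward; pixel columns grow to the right and rows downward; lengths in m; the calibration is good to about 2 mm. A picture is of the moment at which its call begins: read the wrist's pose just before it. There is no depth.
- hand_in(): hands the job in; it is judged then, once.
Trained networks look in a picture, given as the dict that the camera call returned (one of the last four; its "shot" number tells which), for a name from the list of things; names that differ only in an ending like _2 or _b are one class to them, and where a whole thing is asked for, a point or a joint stands for the part that bears it (a point fixed in the world has none). Each returns a list of dicts, best first, with "score" (0 to 1); they miss things now and then, are a little off and sometimes report something else, mostly with a low value. They report only what shows in the picture. A call takes as long as a camera call.
- boxes_of(query, picture): "xyz" ([x, y, z] in m, in world coordinates, good to about 4 mm: the middle of the surface that is visible of it).
- trace(query, picture): "mask" (384x512 bool, what is visible of it).
- mark_of(query, picture): "xyz" ([x, y, z] in m, in world coordinates, good to about 4 mm: a listed point, or the origin of a listed thing).
The state is a dict: "time": time; "joint_pos": joint angles; "qd": joint speeds; "effort": joint torques, N m; "position": TCP position; "orientation": TCP orientation; "wrist_force": force on the tool from outside, world axes, zero at the start; "wrist_torque": the same for the moment, N m; "finger_gap": finger opening in m; "grasp_force": force on a finger pad.
Only numpy, scipy, OpenCV 4.12 (cv2) and the standard library are available. Lean on these libraries where they do the work, as an engineer would, in place of code of your own. Each camera call takes 0.05 s, during which the arm holds its last target. There are 200 camera calls.

TASK

Lay the filled culture bottle from the bench flat in the open steel case on the hot plate, and close the case with its loose lid, fully home. Then slide the closed case sideways across the plate, without lifting it, onto the barred heating place, squarely inside its outline. Let go, and leave the other things on the bench where they are.

Things in the scene. Friction and masses are not known exactly. Their poses are not given: they have to be found in the camera images.
- hotplate: Fixed flat two-place hot plate, white body with a grey top, 272 (x) x 330 (y) x 20 mm, turned a little. Origin: centre of its underside, on the bench; its top is 20 mm above. It has two marked places side by side along its y, 164 mm apart. All the plate's top is flat; nothing stands up from it but the case.
- park_mark: Parking place where the case stands at the start, on either the left or the right half of the plate: four painted white corner angles, of a rectangle 236 (x) x 132 (y) mm. Origin: its centre, 0.4 mm above the plate's top. Axes as the plate's. Paint only.
- heat_mark: Heating place, on the other half of the plate: a closed painted outline 236 (x) x 132 (y) mm filled with seven short parallel white bars. Origin: its centre, 0.4 mm above the plate's top. Axes as the plate's. Paint only.
- case: Loose open-topped rectangular stainless case, outside 215 (x) x 110 (y) x 50 (z) mm, walls and floor 3 mm, 0.55 to 0.92 kg; a thin wire lug at each short end (look only, not for gripping). Origin: centre of its underside; x along its length, z up. It slides on the plate with ordinary friction.
- lid: Loose flat stainless lid, 0.2 kg, right way up on the bench beside the hot plate. Plate 221 (x) x 116 (y) x 4 mm; below it a skirt 203 x 98 mm, 10 mm deep, fits inside the case walls with 3 mm play each side. Origin: centre of the skirt's lower edge, z up. Fully home: plate on the rim, origin 40 mm above the case's origin; either way round.
- bottle: Dark filled culture bottle lying on the bench, on the other side of the hot plate from the lid; 163 mm long, 0.08 to 0.17 kg, does not roll. Origin: middle of its length, at its underside; y runs to the neck and plug. Its body, 29 mm wide and high, spans y = -80 to +18 mm: grip across x at y = -31 mm. The narrower neck and plug reach y = +82 mm.
- petri_dish: Bystander: round dish 100 mm across, 17 mm high, on the left. Origin: centre of its underside.
- cork_wad: Bystander: brownish wad 38 x 44 x 36 mm, at the back left. Origin: centre of its underside.
- reagent_tall: Bystander: stoppered bottle 58 mm across, 144 mm high, behind the hot plate. Origin: centre of its underside.
- reagent_plain: Bystander: stoppered clear bottle 52 mm across, 131 mm high, at the back right. Origin: centre of its underside.
- slides: Bystander: small flat carton 34 x 52 x 13 mm, at the back right. Origin: centre of its underside.
- forceps_by: Bystander: steel forceps 136 mm long, 8 mm high, lying behind the hot plate. Origin: centre of its underside.
- lid_grip (a point): Middle of the lid's black bar handle, 38 mm above the lid's origin: a bar along the lid's x, 100 mm long, 16 mm wide, 20 mm high, its underside 14 mm above the lid plate. With the lid home, drawing the handle sideways carries the case along.

How it is judged:
On the way, in this order (a step that is already met when the one before it is completed fails the run):
1. the bottle lies flat on the case's floor, let go (x of bottle in the frame of case between -0.04 and 0.04 m and y of bottle in the frame of case between -0.045 and 0.045 m and z of bottle in the frame of case between -0.002 and 0.022 m and contact force between the fingers and bottle below 0.3 N), for 0.2 s.
2. the lid is fully home on the loaded case, which still stands on its parking place (x of bottle in the frame of case between -0.04 and 0.04 m and y of bottle in the frame of case between -0.045 and 0.045 m and z of bottle in the frame of case between -0.002 and 0.022 m and x of lid in the frame of case between -0.006 and 0.006 m and y of lid in the frame of case between -0.006 and 0.006 m and z of lid in the frame of case between 0.036 and 0.043 m and angle between the x axis of lid and the x axis of case, either way round below 0.07 rad and horizontal distance between case and park_mark below 0.035 m), for 0.2 s.
At the end, for the whole second after the job is handed in: Case on the heating place, within 12 mm of its centre along each axis and 0.08 rad of square; bottle flat on the case floor (origin under 22 mm above its underside); lid home (within 6 mm, 0.07 rad, origin 36 to 43 mm above the case's); case and lid at rest (x of bottle in the frame of case between -0.04 and 0.04 m and y of bottle in the frame of case between -0.045 and 0.045 m and z of bottle in the frame of case between -0.002 and 0.022 m and x of lid in the frame of case between -0.006 and 0.006 m and y of lid in the frame of case between -0.006 and 0.006 m and z of lid in the frame of case between 0.036 and 0.043 m and angle between the x axis of lid and the x axis of case, either way round below 0.07 rad and x of case in the frame of heat_mark between -0.012 and 0.012 m and y of case in the frame of heat_mark between -0.012 and 0.012 m and angle between the x axis of case and the x axis of heat_mark, either way round below 0.08 rad and linear speed of each of case, lid below 0.02 m/s); the robot touches nothing.
It fails at once if the case lifted more than 8 mm off the plate, tipped more than 0.12 rad, or off the plate (z of case in the frame of hotplate above 0.028 m or z of case in the frame of hotplate below 0.012 m or angle between case's own z axis and vertical above 0.12 rad).
It fails at once if a bystander moved more than 30 mm (distance of any of petri_dish, cork_wad, reagent_tall, reagent_plain, slides, forceps_by from where it was at the start of the episode above 0.03 m).
It also fails if it takes over 59 s, if anything falls off the work surface, if the arm or the gripper's body presses on something with over 40 N, if the wrist force passes 120 N, or if a joint passes its speed limit or range.

## Working session

There is one attempt and no reset: what is moved stays moved. The work goes in short steps, Python scripts to look and compute and a shell command to move; the robot and the scene stay as the last step left them, time stands still between calls to the robot, and variables do not carry over. Pictures are saved under pics/ and viewed, at most 10 in all, crops included, and the job is handed in when it is done.

```bash
mkdir -p pics; cat > h.py <<'E'
from station import *
import numpy as np, cv2
from scipy.spatial.transform import Rotation as Ro
def cam(p,s=None):
    if "R" in p: return np.array(p["intrinsics"]),np.array(p["R"]),np.array(p["t"])
    H=np.array(p["hand_eye"]);T=np.eye(4);T[:3,:3]=Ro.from_quat(s["orientation"]).as_matrix();T[:3,3]=s["position"]
    W=np.linalg.inv(T@H);return np.array(p["intrinsics"]),W[:3,:3],W[:3,3]
def onplane(c,uv,z):
    K,R,t=c;d=(np.linalg.inv(K)@np.c_[np.atleast_2d(uv),np.ones(len(np.atleast_2d(uv)))].T)
    d=R.T@d;o=-R.T@t;return (o[:,None]+d*((z-o[2])/d[2])).T
def proj(c,X):
    K,R,t=c;q=K@(R@np.atleast_2d(X).T+t[:,None]);return (q[:2]/q[2]).T
def tri(c1,u1,c2,u2):
    P=[c[0]@np.c_[c[1],c[2]] for c in (c1,c2)]
    X=cv2.triangulatePoints(P[0],P[1],np.float64(u1).reshape(2,1),np.float64(u2).reshape(2,1));return (X[:3]/X[3]).ravel()
def rect(c,mask,z):
    "minAreaRect of mask on plane z: centre, size, angle(deg) of long axis"
    v,u=np.nonzero(mask);X=onplane(c,np.c_[u,v],z)[:,:2]
    (cx,cy),(w,h),a=cv2.minAreaRect(np.float32(X*1000))
    if w<h:a+=90;w,h=h,w
    return np.round([cx,cy,w,h,(a+90)%180-90],1)
def save(n,im): cv2.imwrite("pics/"+n,im[...,::-1])
E
python3 - <<'E'
from h import *
s=sense();print({k:np.round(v,3) for k,v in s.items()})
ps={n:grab_frame(n) for n in("scene","top")}
save("a.png",np.vstack([ps["scene"]["image"],ps["top"]["image"]])[:, :]) if 0 else save("a.png",cv2.resize(np.hstack([ps["scene"]["image"],ps["top"]["image"]]),(800,300)))
save("top.png",cv2.resize(ps["top"]["image"],(800,600)))
for n in ps:
  c=cam(ps[n]);print(n,"campos",np.round(-c[1].T@c[2],3))
  for q in "hotplate park_mark heat_mark case lid bottle lid_grip petri_dish cork_wad reagent_tall reagent_plain slides forceps_by".split():
    m=mark_of(q,ps[n]);t=trace(q,ps[n])
    print(q,[(np.round(x["xyz"],3),round(x["score"],2)) for x in m[:2]], rect(c,t[0]["mask"],dict(case=.07,lid=.014,hotplate=.02,bottle=.015,park_mark=.02,heat_mark=.02,lid_grip=.014).get(q,0)) if t else None)
E
```

```text
{'time': np.float64(0.0), 'joint_pos': array([ 1.144,  0.351,  1.652, -0.   ,  1.139, -0.085]), 'qd': array([-0.001, -0.   ,  0.001,  0.001, -0.001,  0.001]), 'effort': array([ 3.0000e-03, -4.9732e+01, -2.8526e+01,  7.0000e-02,  2.6000e-02,
       -0.0000e+00]), 'position': array([0.184, 0.518, 0.18 ]), 'orientation': array([ 0.17 ,  0.985, -0.001, -0.   ]), 'wrist_force': array([-0.122,  0.387, -0.168]), 'wrist_torque': array([0.01 , 0.01 , 0.023]), 'grasp_force': np.float64(0.0), 'finger_gap': np.float64(0.093)}
scene campos [-0.378 -0.776  0.673]
hotplate [(array([ 0.47 ,  0.085, -0.004]), 0.77)] [460.2  75.9 340.4 279.6 -87.4]
park_mark [] None
heat_mark [(array([0.48 , 0.167, 0.022]), 0.8)] [477.1 151.6 191.6  20.2 -14.3]
case [(array([ 0.484, -0.001,  0.025]), 0.87), (array([ 0.654,  0.389, -0.003]), 0.71)] [ 4.536e+02 -3.060e+01  2.715e+02  1.646e+02  4.000e-01]
lid [(array([ 0.47 ,  0.405, -0.001]), 0.94)] [481.  400.1 196.6 156.1  -5.7]
bottle [(array([ 0.458, -0.237,  0.004]), 0.79)] [ 454.8 -240.1  167.3   30.2   33.2]
lid_grip [(array([0.471, 0.406, 0.041]), 0.58)] [484.1
[... 804 characters left out ...]
bottle [(array([ 0.46 , -0.232, -0.   ]), 0.51)] [ 456.7 -236.9  145.    29.9   32.2]
lid_grip [(array([0.467, 0.402, 0.037]), 0.55)] [466.4 402.9 223.4 121.8  -4.4]
petri_dish [(array([ 0.407,  0.61 , -0.005]), 0.84)] [405.5 610.7  96.   94.4 -44.6]
cork_wad [(array([ 0.657,  0.387, -0.002]), 0.58)] [6.633e+02 3.961e+02 1.970e+01 1.540e+01 6.000e-01]
reagent_tall [(array([ 0.7  , -0.044, -0.001]), 0.74)] [715.5 -56.6  75.9  62.3  -1.5]
reagent_plain [(array([ 0.67 , -0.341, -0.002]), 0.6)] [ 682.7 -353.3   96.5   57.3  -46.3]
slides [(array([ 0.685, -0.162,  0.001]), 0.68)] [488.8  -4.7 237.3 119.8   0.7]
forceps_by [(array([0.675, 0.09 , 0.   ]), 0.56)] [ 454.1 -242.2  139.    27.    33.1]
```

View pics/top.png

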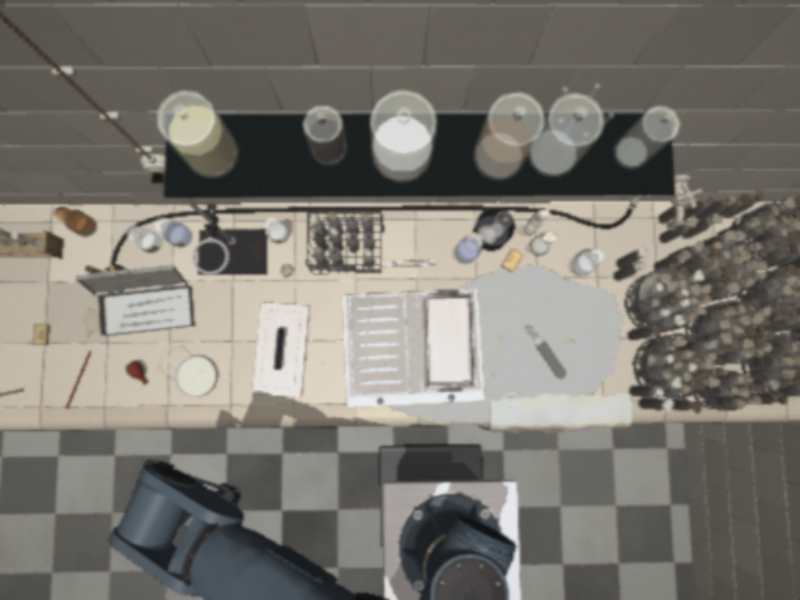

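View pics/a.png

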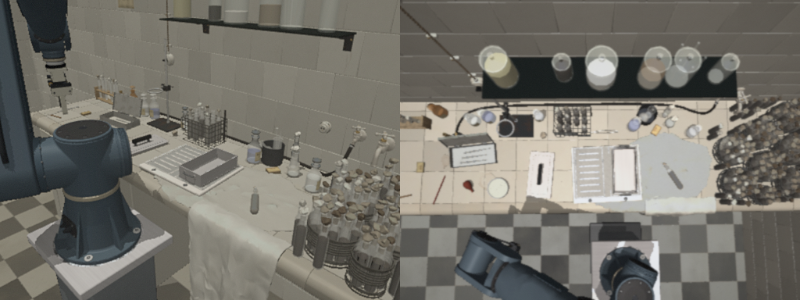

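The top view (800x600) shows the lid at (281,350), the barred heating place at (380,345), the case on the right half at (450,340), and the bottle at (547,350) with its neck at upper left. This matches what the networks report. Next I move to a look pose over the case.

```bash
cat >> h.py <<'E'
def yaw(s): 
    y=Ro.from_quat(s["orientation"]).as_matrix()[:,1];return np.degrees(np.arctan2(y[1],y[0]))
def goto(x,y,z,ya=None):
    "print tool-axis shift to world target at present yaw, and turn"
    s=sense();M=Ro.from_quat(s["orientation"]).as_matrix();d=np.array([x,y,z])-s["position"]
    print("shift mm",np.round(M.T@d*1000,1),"turn",None if ya is None else np.round(-((ya-yaw(s)+180)%360-180),1),"len",round(np.linalg.norm(d)*1000),"t",round(float(s["time"]),2),"z tilt",np.round(M[:,2],3))
E
R='-.0235 -.026 -.0075 0 .093'
python3 -m jog '-.0235 -.026 -.0075 0 .093;-.0235 -.026 -.0075 0 .093;-.0235 -.026 -.0075 0 .093;-.0235 -.026 -.0075 0 .093;-.0235 -.026 -.0075 0 .093;-.0235 -.026 -.0075 0 .093;-.0235 -.026 -.0075 0 .093;-.0235 -.026 -.0075 0 .093'
python3 - <<'E'
from h import *
s=sense();p=grab_frame("wrist");save("w0.png",p["image"]);c=cam(p,s)
print(np.round(p["hand_eye"],3),np.round(p["intrinsics"],0))
m=trace("lid",p);print(m and (m[0]["score"],rect(c,m[0]["mask"],.014)),[x["xyz"] for x in mark_of("lid_grip",p)[:1]])
E
python3 -m jog '-.0235 -.026 -.0075 0 .093;-.0235 -.026 -.0075 0 .093;-.0235 -.026 -.0075 0 .093;-.0235 -.026 -.0075 0 .093;-.0235 -.026 -.0075 0 .093;-.0235 -.026 -.0075 0 .093;-.0235 -.026 -.0075 0 .093;-.0235 -.026 -.0075 0 .093'
python3 - <<'E'
from h import *
s=sense();p=grab_frame("wrist");save("w1.png",p["image"]);c=cam(p,s)
for q,z in(("case",.07),("heat_mark",.02),("hotplate",.02)):
  m=trace(q,p);print(q,m and (m[0]["score"],rect(c,m[0]["mask"],z)),[x["xyz"] for x in mark_of(q,p)[:1]])
a,b=cv2.imread("pics/w0.png"),cv2.imread("pics/w1.png");cv2.imwrite("pics/w.png",cv2.resize(np.hstack([a,b]),(800,300)))
goto(.43,-.25,.3,-57.5)
E
```

```text
time: 3.37
position: [0.2919, 0.2577, 0.2408]
orientation: [0.17, 0.985, 0.0, 0.0]
wrist_force: [1.1, 0.3, -0.1]
finger_gap: 0.0929
grasp_force: 0.0
[[ 0.001 -0.956 -0.292  0.082]
 [ 1.     0.001 -0.001  0.   ]
 [ 0.001 -0.292  0.956 -0.203]
 [ 0.     0.     0.     1.   ]] [[293.   0. 253.]
 [  0. 293. 194.]
 [  0.   0.   1.]]
(0.74, array([467.7, 402.3, 220.7, 115.6,  -4.4])) [[0.4687, 0.4037, 0.0362]]
time: 4.18
position: [0.3997, -0.0005, 0.3006]
orientation: [0.17, 0.986, 0.0, 0.0]
wrist_force: [0.4, 1.3, 0.9]
finger_gap: 0.0928
grasp_force: 0.0
case (0.78, array([477.3,  -1. , 230. , 110.5,   0.5])) [[0.482, 0.0012, 0.0221]]
heat_mark (0.6, array([477.9, 166.2, 240.4, 136.1,   2.2])) [[0.6698, -0.3373, 0.0005]]
hotplate (0.74, array([468.3,  84.2, 328.9, 270.8, -87.7])) [[0.4704, 0.0847, 0.003]]
shift mm [-1.133e+02 -2.268e+02 -2.000e-01] turn 128.0 len 254 t 4.53 z tilt [-0.001  0.    -1.   ]
```

View pics/w.png

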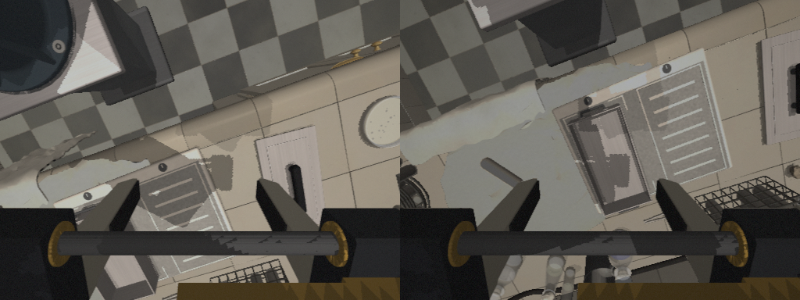

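The wrist views show the lid with its bar at (285,180), the heating place at (690,110), and the case at (610,140), all in full view. The sizes on their planes agree with the text. Next is the bottle.

```bash

python3 -m jog '-.0162 -.0324 0 0 .093;-.0162 -.0324 0 0 .093;-.0162 -.0324 0 0 .093;-.0162 -.0324 0 0 .093;-.0162 -.0324 0 0 .093;-.0162 -.0324 0 0 .093;-.0162 -.0324 0 0 .093;0 0 0 7.1 .093' | head -1
python3 -m jog '0 0 0 7.1 .093;0 0 0 7.1 .093;0 0 0 7.1 .093;0 0 0 7.1 .093;0 0 0 7.1 .093;0 0 0 7.1 .093;0 0 0 7.1 .093;0 0 0 7.1 .093'|head -1
python3 -m jog '0 0 0 7.1 .093;0 0 0 7.1 .093;0 0 0 7.1 .093;0 0 0 7.1 .093;0 0 0 7.1 .093;0 0 0 7.1 .093;0 0 0 7.1 .093;0 0 0 7.1 .093'
cat > b.py <<'E'
from h import *
s=sense();p=grab_frame("wrist");c=cam(p,s);pt=grab_frame("top");ct=cam(pt)
print(s["position"],yaw(s))
ms={}
for n,q,cc in(("w",p,c),("t",pt,ct)):
  m=trace("bottle",q)
  if m: ms[n]=m[0]["mask"];print(n,m[0]["score"],rect(cc,ms[n],.015))
  print([x["xyz"] for x in mark_of("bottle",q)[:1]],[x["xyz"] for x in boxes_of("bottle",q)[:1]])
if "w" in ms:
  r=rect(c,ms["w"],.015)
  im=p["image"].copy();im[ms["w"]]=im[ms["w"]]//2+np.uint8([120,0,0]);save("b.png",im)
  # width profile along axis
  v,u=np.nonzero(ms["w"]);X=onplane(c,np.c_[u,v],.02)[:,:2]*1000;a=np.radians(r[4]);e=np.array([np.cos(a),np.sin(a)]);n=np.array([-e[1],e[0]])
  l=(X-r[:2])@e;w=(X-r[:2])@n
  for k in range(-90,90,20):
    g=(l>=k)&(l<k+20)
    if g.any():print(k,np.round([w[g].min(),w[g].max()],1))
E
python3 b.py
```

```text
time: 5.2
time: 5.87
time: 6.53
position: [0.4305, -0.2499, 0.3001]
orientation: [0.941, 0.338, -0.0, -0.0]
wrist_force: [-0.3, 0.0, -0.1]
finger_gap: 0.0927
grasp_force: 0.0
[ 0.43047788 -0.24994706  0.30014473] -50.51041173552784
w 0.82 [ 457.2 -235.7  153.3   29.    33.5]
[[0.4626, -0.2352, 0.0004]] [[0.4547, -0.2364, 0.0259]]
t 0.52 [ 455.  -236.1  147.1   27.6   35.4]
[[0.4615, -0.2314, 0.0046]] [[0.4525, -0.2357, 0.025]]
-90 [-8.4  8.7]
-70 [-13.2  12.8]
-50 [-13.5  14.4]
-30 [-13.9  14.4]
-10 [-14.3  14.2]
10 [-14.   14.4]
30 [-10.2   9.5]
50 [-7.8  8.6]
70 [-5.4  8.8]
```

View pics/b.png

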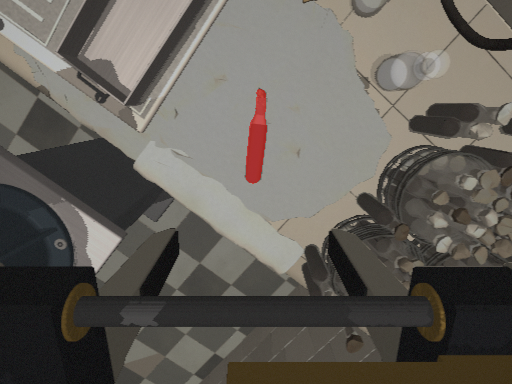

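The picture shows the bottle, body centred at (256,150), neck pointing up to (262,92). Both views put its top at about 26 mm. I'll align and grasp.

```bash

python3 -m jog '.0024 .0027 .036 6 .07;0 0 .036 0 .07;0 0 .036 0 .07;0 0 .036 0 .07;0 0 .036 0 .07;0 0 .036 0 .07;0 0 .02 0 .07;0 0 .015 0 .07'
python3 - <<'E'
from h import *
goto(.434,-.251,.005,-56.5)
s=sense();p=grab_frame("wrist");c=cam(p,s);m=trace("bottle",p)
if m: print(m[0]["score"],rect(c,m[0]["mask"],.02))
E
```

```text
time: 7.6
position: [0.4325, -0.2513, 0.047]
orientation: [0.957, 0.291, -0.001, -0.001]
wrist_force: [-0.4, 1.3, 0.6]
finger_gap: 0.0696
grasp_force: 0.0
shift mm [ 1.4  0.7 42. ] turn 0.3 len 42 t 7.6 z tilt [-0.002  0.002 -1.   ]
0.85 [ 458.2 -235.6  153.    28.8   32.9]
```

```bash

python3 -m jog '.0014 0 .02 0 .07;0 0 .016 0 .07;0 0 .006 0 .07;0 0 0 0 .07;0 0 0 0 0;0 0 0 0 0;0 0 0 0 0;0 0 0 0 0'
python3 -m jog '0 0 0 0 0;0 0 0 0 0;0 0 -.01 0 0;0 0 -.02 0 0;0 0 -.03 0 0;0 0 -.036 0 0;0 0 -.03 0 0;0 0 -.02 0 0'
python3 - <<'E'
from h import *
s=sense();p=grab_frame("wrist");c=cam(p,s);m=trace("bottle",p)
if m: print(m[0]["score"],rect(c,m[0]["mask"],s["position"][2]+.015))
pt=grab_frame("top");ct=cam(pt)
m=trace("case",pt);print(m[0]["score"],rect(ct,m[0]["mask"],.07)) 
# case rim in top image
u=proj(ct,[[.483,0,.07]])[0].astype(int);v=pt["image"][u[1]-70:u[1]+70,u[0]-50:u[0]+50];save("case.png",cv2.resize(v,(500,700))[:600] if 0 else cv2.resize(v,None,fx=4,fy=4,interpolation=2));print(u)
a=np.radians(2);goto(.452,.0,s["position"][2],-88)
E
```

```text
time: 8.37
position: [0.4351, -0.2515, 0.0081]
orientation: [0.957, 0.29, 0.0, 0.001]
wrist_force: [0.7, 0.4, -0.2]
finger_gap: 0.0479
grasp_force: 0.0
time: 9.03
position: [0.4353, -0.2517, 0.1572]
orientation: [0.957, 0.29, 0.001, 0.001]
wrist_force: [1.2, 0.4, -0.2]
finger_gap: 0.0005
grasp_force: 0.0
0.94 [ 477.7 -222.    85.    15.3   33. ]
0.65 [662.1 145.8   0.    0.    0. ]
[287 217]
shift mm [ 153.9 -199.3   -3.6] turn 31.7 len 252 t 9.23 z tilt [ 0.001 -0.    -1.   ]
```

View pics/case.png

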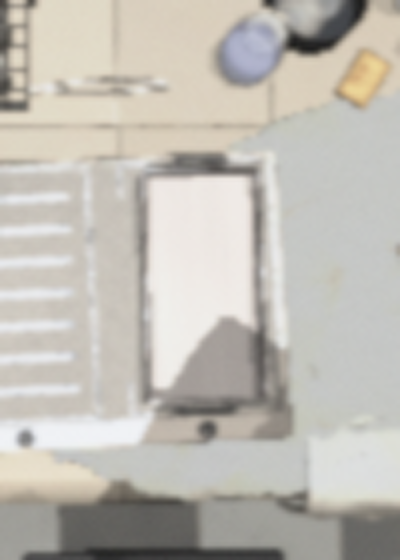

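The fingers hadn't closed by the time I lifted, so the bottle stayed behind. The case crop shows it upright, spanning about (140..270, 165..405). I'll look at the bottle again and retry with a longer closing time.

```bash

python3 -m jog '0 0 .01 0 .06;0 0 .02 0 .06;0 0 .02 0 .06;0 0 .02 0 .06;0 0 .02 0 .06;0 0 .01 0 .06;0 0 0 0 .06;0 0 0 0 .06' 
python3 - <<'E'
from h import *
s=sense();p=grab_frame("wrist");c=cam(p,s);m=trace("bottle",p)
print(m[0]["score"],rect(c,m[0]["mask"],.02),mark_of("bottle",p)[:1])
goto(.4345,-.251,.006,-57)
E
```

```text
time: 9.9
position: [0.4342, -0.2509, 0.0527]
orientation: [0.957, 0.29, -0.001, -0.001]
wrist_force: [0.6, -0.6, 0.8]
finger_gap: 0.0492
grasp_force: 0.0
0.78 [ 458.  -235.5  153.7   29.2   32.8] [{'xyz': [0.4638, -0.2345, 0.0014], 'score': 0.88}]
shift mm [-0.3 -0.9 48.1] turn 0.7 len 48 t 10.05 z tilt [ 0.001 -0.001 -1.   ]
```

```bash

python3 -m jog '0 0 .02 0 .06;0 0 .02 0 .06;0 0 .006 0 .06;0 0 0 0 .06;0 0 0 0 0;0 0 0 0 0;0 0 0 0 0;0 0 0 0 0'
python3 -m jog '0 0 0 0 0;0 0 0 0 0;0 0 0 0 0;0 0 0 0 0;0 0 0 0 0;0 0 0 0 0;0 0 0 0 0;0 0 0 0 0'
```

```text
time: 10.72
position: [0.4351, -0.2515, 0.0081]
orientation: [0.957, 0.29, 0.0, 0.001]
wrist_force: [0.0, 0.1, 0.3]
finger_gap: 0.0379
grasp_force: 0.0
time: 11.38
position: [0.4347, -0.2512, 0.0073]
orientation: [0.957, 0.29, 0.0, 0.0]
wrist_force: [1.0, 0.5, 0.4]
finger_gap: 0.0006
grasp_force: 0.0
```

```bash

python3 - <<'E'
from h import *
s=sense();p=grab_frame("wrist");q=grab_frame("scene");cs=cam(q);c=cam(p,s)
u=proj(cs,[s["position"]])[0].astype(int);print(u,proj(c,[s["position"]]))
v=q["image"][u[1]-70:u[1]+50,u[0]-80:u[0]+80]
save("g.png",np.hstack([cv2.resize(p["image"],(400,300)),cv2.resize(v,(400,300))]))
m=trace("bottle",p);print(m and (m[0]["score"],rect(c,m[0]["mask"],.02)));pt=grab_frame("top");m=trace("bottle",pt);print(m and (m[0]["score"],rect(cam(pt),m[0]["mask"],.02)))
E
```

```text
[325 262] [[253.37271077 219.39568056]]
(0.9, array([ 476.7, -222.6,  109.5,   28.6,   33. ]))
(0.43, array([ 674. , -347.6,   90.1,   53.1,  -64.1]))
```

View pics/g.png

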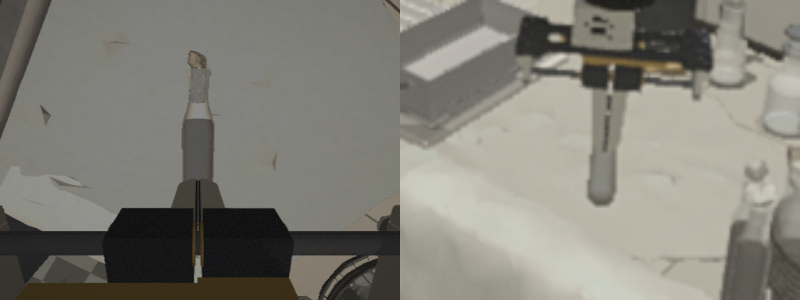

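The wrist view shows the shut fingers at (197,195) over the bottle body at (198,150), with no contact force. The pads seem to have closed above the part they can hold. I'll open, go lower and close again.

```bash

python3 -m jog '0 0 0 0 .06;0 0 0 0 .06;0 0 0 0 .06;0 0 0 0 .06;0 0 0 0 .06;0 0 0 0 .06;0 0 0 0 .06;0 0 0 0 .06' | tail -2
python3 -m jog '0 0 0 0 .06;0 0 0 0 .06;0 0 .002 0 .06;0 0 .002 0 .06;0 0 0 0 .06;0 0 0 0 .06;0 0 0 0 .01;0 0 0 0 .01'
python3 -m jog '0 0 0 0 0.01;0 0 0 0 0.01;0 0 0 0 0.01;0 0 0 0 0.01;0 0 0 0 0.01;0 0 0 0 0.01;0 0 0 0 0.01;0 0 0 0 0.01'
```

```text
finger_gap: 0.0493
grasp_force: 0.0
time: 12.97
position: [0.4347, -0.2513, 0.0034]
orientation: [0.957, 0.29, 0.0, 0.0]
wrist_force: [0.1, -0.4, -1.1]
finger_gap: 0.0506
grasp_force: 0.0
time: 13.63
position: [0.4347, -0.2513, 0.0034]
orientation: [0.957, 0.29, 0.0, 0.0]
wrist_force: [0.0, 0.4, -0.1]
finger_gap: 0.01
grasp_force: 0.0
```

```bash

python3 - <<'E'
from h import *
s=sense();print({k:np.round(v,3) for k,v in s.items() if k in("joint_pos","effort","finger_gap","wrist_force","wrist_torque")})
p=grab_frame("wrist");q=grab_frame("scene");cs=cam(q)
u=proj(cs,[s["position"]])[0].astype(int)
v=q["image"][u[1]-35:u[1]+25,u[0]-40:u[0]+40];w=p["image"][60:300,95:415]
save("g2.png",np.hstack([cv2.resize(w,(400,300)),cv2.resize(v,(400,300))]))
E
```

```text
{'joint_pos': array([-0.617,  0.531,  1.904, -0.   ,  0.706,  0.366]), 'effort': array([ 2.0000e-03, -5.0235e+01, -1.9003e+01,  5.1000e-02, -1.4000e-02,
        0.0000e+00]), 'wrist_force': array([ 0.048,  0.392, -0.071]), 'wrist_torque': array([-0.042,  0.148,  0.01 ]), 'finger_gap': np.float64(0.01)}
```

View pics/g2.png

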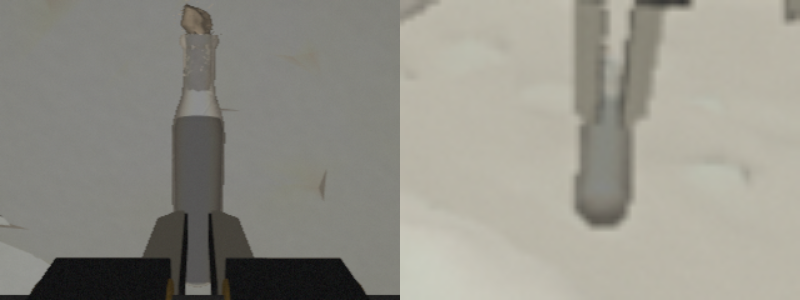

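```bash

python3 - <<'E'
from h import *
s=sense();q=grab_frame("scene");cs=cam(q);P=np.array(s["position"])
M=Ro.from_quat(s["orientation"]).as_matrix()
u=proj(cs,[P])[0];p=grab_frame("wrist");c=cam(p,s)
for k in(0,10,20,30,40):
  # near corner of pads seen by each camera
  print(k,"scene rel",np.round(proj(cs,[P+M@[-.0075,y,-k/1000] for y in(-.005,.005)])-u,1).tolist(),"wrist",np.round(proj(c,[P+M@[.0075,y,-k/1000] for y in (-.005,.005)])).tolist(),"w93",np.round(proj(c,[P+M@[.0075,y,-k/1000] for y in (-.0465,.0465)])).tolist())
E
```

```text
0 scene rel [[-2.0, 1.5], [1.8, 1.9]] wrist [[247.0, 210.0], [260.0, 210.0]] w93 [[190.0, 210.0], [316.0, 210.0]]
10 scene rel [[-1.8, -1.7], [2.1, -1.3]] wrist [[246.0, 215.0], [261.0, 215.0]] w93 [[187.0, 215.0], [319.0, 215.0]]
20 scene rel [[-1.5, -4.9], [2.4, -4.6]] wrist [[246.0, 220.0], [261.0, 220.0]] w93 [[184.0, 220.0], [323.0, 220.0]]
30 scene rel [[-1.2, -8.2], [2.7, -7.8]] wrist [[246.0, 226.0], [261.0, 226.0]] w93 [[181.0, 226.0], [326.0, 226.0]]
40 scene rel [[-1.0, -11.5], [3.0, -11.1]] wrist [[245.0, 232.0], [262.0, 232.0]] w93 [[177.0, 232.0], [330.0, 232.0]]
```

Three independent views agree: the open tips in the wrist picture at (178,232)/(330,232), and the tips in both later views. Each puts the real fingertips 40 mm short of the reported TCP. The fingers have been closing above the bottle at z≈43 mm. From here on I'll use tip height = TCP z + 40 mm, and come down watching the force.

```bash

python3 -m jog '0 0 0 0 .06;0 0 0 0 .06;0 0 0 0 .06;0 0 0 0 .06;0 0 0 0 .06;0 0 0 0 .06;0 0 0 0 .06;0 0 0 0 .06' | tail -2
python3 -m jog '0 0 0 0 .06;0 0 .006 0 .06;0 0 .006 0 .06;0 0 .005 0 .06;0 0 .003 0 .06;0 0 .002 0 .06;0 0 0 0 .06;0 0 0 0 .06'
python3 -m jog '0 0 .005 0 .06;0 0 .004 0 .06;0 0 .003 0 .06;0 0 .002 0 .06;0 0 0 0 .02;0 0 0 0 .02;0 0 0 0 .02;0 0 0 0 .02'
python3 -m jog '0 0 0 0 0.01;0 0 0 0 0.01;0 0 0 0 0.01;0 0 0 0 0.01;0 0 0 0 0.01;0 0 0 0 0.01;0 0 0 0 0.01;0 0 0 0 0.01'
```

```text
finger_gap: 0.0579
grasp_force: 0.0
time: 15.17
position: [0.4347, -0.2512, -0.0188]
orientation: [0.957, 0.29, -0.0, -0.0]
wrist_force: [-1.0, -0.4, 0.1]
finger_gap: 0.0597
grasp_force: 0.0
time: 15.83
position: [0.4348, -0.2513, -0.0325]
orientation: [0.957, 0.29, 0.0, 0.0]
wrist_force: [-0.5, -0.7, 0.5]
finger_gap: 0.0379
grasp_force: 0.0
time: 16.5
position: [0.4348, -0.2513, -0.0326]
orientation: [0.957, 0.29, 0.0, 0.0]
wrist_force: [-0.7, 0.1, 5.5]
finger_gap: 0.0296
grasp_force: 29.9
```

```bash

python3 -m jog '0 0 -.01 0 0.01;0 0 -.02 0 .01;0 0 -.03 0 .01;0 0 -.03 0 .01;0 0 -.03 0 .01;0 0 -.02 6.4 .01;0 0 0 6.4 .01;0 0 0 6.4 .01'|tail -2
python3 -m jog '0 0 0 6.4 .01;0 0 0 6.4 .01;0 0 0 0 .01;0 0 0 0 .01;0 0 0 0 .01;0 0 0 0 .01;0 0 0 0 .01;0 0 0 0 .01'|tail -6
python3 - <<'E'
from h import *
s=sense();p=grab_frame("wrist");c=cam(p,s);goto(.451,0,.1,-88.5)
for q,z in(("bottle",s["position"][2]+.0326+.015),("case",.07)):
  m=trace(q,p);print(q,m and (m[0]["score"],rect(c,m[0]["mask"],z)))
pt=grab_frame("top");ct=cam(pt);m=trace("case",pt);print(m and (m[0]["score"],rect(ct,m[0]["mask"],.07),mark_of("case",pt)[0]["xyz"]))
E
```

```text
finger_gap: 0.0294
grasp_force: 29.9
time: 17.83
position: [0.4347, -0.2512, 0.1073]
orientation: [1.0, 0.015, -0.0, -0.0]
wrist_force: [-0.5, 0.0, -2.1]
finger_gap: 0.0295
grasp_force: 29.9
shift mm [  24.  -250.6    7.3] turn 0.3 len 252 t 17.88 z tilt [-0.  0. -1.]
bottle (0.78, array([ 470.9, -249.6,  137.2,   28.7,    1.5]))
case (0.64, array([472.3, -72.7, 215.7,  60.8, -12.3]))
(0.85, array([480.7,   1.3, 219.8, 112.6,   0.6]), [0.4845, 0.0016, 0.0213])
```

```bash

python3 -m jog '.003 -.0313 0 0 .01;.003 -.0313 0 0 .01;.003 -.0313 0 0 .01;.003 -.0313 0 0 .01;.003 -.0313 0 0 .01;.003 -.0313 0 0 .01;.003 -.0313 0 0 .01;.003 -.0313 0 0 .01'|head -2
python3 -m jog '0 0 .01 0 .01;0 0 .02 0 .01;0 0 .025 0 .01;0 0 .025 0 .01;0 0 .02 0 .01;0 0 .01 0 .01;0 0 .003 0 .01;0 0 0 0 .01'
python3 - <<'E'
from h import *
goto(.451,.001,-.009,-88.5)
E
```

```text
time: 18.8
position: [0.4511, 0.0013, 0.1075]
time: 19.47
position: [0.4511, -0.0004, -0.0059]
orientation: [1.0, 0.015, -0.0, -0.0]
wrist_force: [0.7, -0.4, -1.5]
finger_gap: 0.0294
grasp_force: 29.9
shift mm [-0.  -1.4  3.1] turn 0.2 len 3 t 19.47 z tilt [-0.001  0.    -1.   ]
```

```bash

python3 -m jog '0 0 .002 0 .01;0 0 .001 0 .01;0 0 0 0 .05;0 0 0 0 .05;0 0 0 0 .05;0 0 0 0 .05;0 0 0 0 .05;0 0 0 0 .05' | tail -3
python3 -m jog '0 0 -.01 0 .05;0 0 -.03 0 .05;0 0 -.04 0 .05;0 0 -.04 0 .05;0 0 -.04 0 .09;0 0 -.04 0 .09;0 0 -.03 0 .09;0 0 0 0 .09'
python3 - <<'E'
from h import *
import time
s=sense();p=grab_frame("wrist");c=cam(p,s);goto(.468,.4025,.2,-94.4)
for q,z in(("bottle",.038),("case",.07),("heat_mark",.02)):
  m=trace(q,p);print(q,m and (m[0]["score"],rect(c,m[0]["mask"],z)),[x["xyz"] for x in mark_of(q,p)[:1]])
im=p["image"].copy();np.savez("pics/c.npz",im=im,K=c[0],R=c[1],t=c[2])
# overlay predicted rims (outer) for est pose
def corners(x,y,a,L,W,z):
  e=np.array([np.cos(a),np.sin(a)]);n=np.array([-e[1],e[0]])
  return [[*(np.array([x,y])+i*L/2*e+j*W/2*n),z] for i,j in((1,1),(1,-1),(-1,-1),(-1,1))]
im=cv2.resize(im,(800,600))
for L,W,z,col in((.215,.110,.07,(255,0,0)),(.209,.104,.07,(0,255,0))):
  u=proj(c,corners(.482,.0015,np.radians(1.5),L,W,z))*800/512
  cv2.polylines(im,[np.int32(u*16)],True,col,1,cv2.LINE_AA,4)
save("case2.png",im)
E
```

```text
wrist_force: [0.0, 0.4, -0.1]
finger_gap: 0.0503
grasp_force: 0.0
time: 20.8
position: [0.4536, -0.0004, 0.2278]
orientation: [1.0, 0.015, 0.005, 0.001]
wrist_force: [0.7, -0.0, 0.0]
finger_gap: 0.0723
grasp_force: 0.0
shift mm [  27.6 -402.2   24.4] turn 6.1 len 404 t 20.85 z tilt [ 0.006 -0.001 -1.   ]
bottle (0.82, array([479.2,   0.5, 155. ,  28.6,   1.2])) [[0.4883, 0.0026, 0.0244]]
case (0.46, array([472. , 299. , 190. ,  25.6, -11.8])) [[0.4823, 0.0034, 0.0217]]
heat_mark (0.61, array([477.5, 167.9, 238.4, 135.1,   2.2])) [[0.4746, 0.1653, 0.0252]]
```

View pics/case2.png

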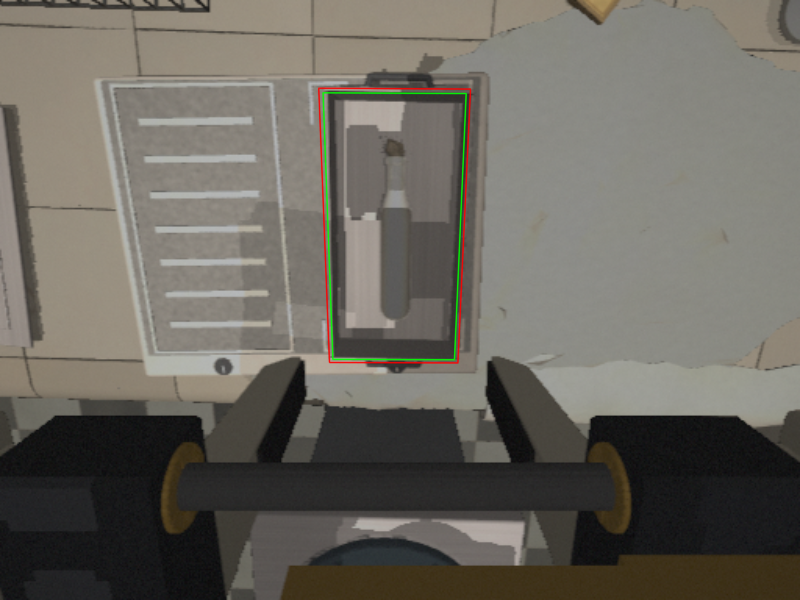

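The bottle lies flat, mid-case, at (395,240), and the predicted rim outline nearly covers the real rim at x 320..470, y 88..362. I'll refine the rim pose from edge profiles with the arm at rest.

```bash
cat > rim.py <<'E'
from h import *
s=sense();p=grab_frame("wrist");c=cam(p,s);print(s["position"],yaw(s),s["qd"].round(3))
g=cv2.cvtColor(p["image"],cv2.COLOR_RGB2GRAY).astype(np.float32)
np.savez("pics/rim.npz",g=g,K=c[0],R=c[1],t=c[2])
x,y,a=.482,.0015,np.radians(1.5);e=np.array([np.cos(a),np.sin(a)]);n=np.array([-e[1],e[0]])
off=np.arange(-12,13)/1000
for nm,d,f,h,l in(("+x",e,n,.1075,.045),("-x",-e,n,.1075,.045),("+y",n,e,.055,.09),("-y",-n,e,.055,.09)):
  for lo,hi in((-l,-l/3),(l/3,l)):
    prof=[]
    for o in off:
      k=np.linspace(lo,hi,60);X=np.c_[np.array([x,y])+(h+o)*d+k[:,None]*f,np.full(60,.07)]
      u=proj(c,X).astype(np.float32);prof.append(np.median(cv2.remap(g,u[:,0],u[:,1],1)))
    print(nm,"lo" if lo<0 else "hi",np.int32(prof))
E
python3 rim.py
```

```text
[ 4.50518097e-01 -1.71973271e-04  2.20169509e-01] -88.28301065850877 [ 0.001 -0.    -0.006  0.001  0.001 -0.001]
+x lo [109 109 110  70  51  49  49  49  49  55  84  94  79  80  74  93 118 125
  95  86 108 107  91 127 133]
+x hi [166 164 165 161  89  63  62  62  63  62  67 159 150  87  83  88 130 132
 133 148 152 133 136 139 139]
-x lo [ 57  57  57  57  58  58  58  59  79  89  96 104 113 118 119 119 119 119
 119 116 110 101 118 138 138]
-x hi [ 59  59  59  59  59  60  64  81 119 148 148 159 164 165 166 166 166 166
 167 167 166 155 145 137 137]
+y lo [ 82  95 100  81  55  52  51  55  83 113 126 124 120 124 128 128 129 130
 118 118 118 118 117 117 118]
+y hi [105  87  57  52  53  53  69 122 137 133 127 129 130 131 131 132 132 132
 132 132 131 131 131 131 131]
-y lo [ 77  76  78  73  62  52  50  50  51  58  68  75  80  84  85  88  88  85
  84  84  88 101 114 121 120]
-y hi [ 97  84  80  81  79  69  56  51  50  50  51  66  86  92  87  84  85  85
  86  96 113 122 123 119 113]
```

```bash

python3 -m jog '0 -.0366 0 0 .08;0 -.0366 0 0 .08;0 -.0366 0 0 .08;0 -.0366 0 0 .08;0 -.0366 .005 0 .08;0 -.0366 .005 0 .08;0 -.0366 .01 0 .08;0 -.0366 .01 0 .08'|head -1
python3 -m jog '-.001 -.0366 .01 0 .08;-.001 -.0366 .01 0 .08;0 -.0366 .006 0 .08;0 0 0 6.1 .08;0 0 0 0 .08;0 0 0 0 .08;0 0 0 0 .08;0 0 0 0 .08'|head -2
cat > lid.py <<'E'
from h import *
s=sense();p=grab_frame("wrist");c=cam(p,s);print(s["position"],yaw(s))
m=trace("lid",p);r=rect(c,m[0]["mask"],.014);print(m[0]["score"],r)
m=trace("lid_grip",p);print(m and rect(c,m[0]["mask"],.014),mark_of("lid_grip",p)[:1])
g=cv2.cvtColor(p["image"],cv2.COLOR_RGB2GRAY).astype(np.float32)
x,y,a=.4677,.4023,np.radians(-4.4);e=np.array([np.cos(a),np.sin(a)]);n=np.array([-e[1],e[0]])
off=np.arange(-12,13)/1000
def prof(d,f,h,lo,hi,z):
    o=[]
    for t in off:
      k=np.linspace(lo,hi,60);X=np.c_[np.array([x,y])+(h+t)*d+k[:,None]*f,np.full(60,z)]
      u=proj(c,X).astype(np.float32);o.append(np.median(cv2.remap(g,u[:,0],u[:,1],1)))
    return np.int32(o)
for nm,d,f,h,l in(("+x",e,n,.1105,.05),("-x",-e,n,.1105,.05),("+y",n,e,.058,.1),("-y",-n,e,.058,.1)):
  for lo,hi in((-l,-l/3),(l/3,l)): print(nm,"lo" if lo<0 else "hi",prof(d,f,h,lo,hi,.014))
for nm,d,f,h in(("bar+x",e,n,.05),("bar-x",-e,n,.05)): print(nm,prof(d,f,h,-.005,.005,.048))
for nm,d,f,h in(("bar+y",n,e,.008),("bar-y",-n,e,.008)):
  for lo,hi in((-.04,-.01),(.01,.04)): print(nm,prof(d,f,h,lo,hi,.048))
save("lid.png",p["image"])
E
python3 lid.py
```

```text
time: 21.87
time: 22.53
position: [0.4375, 0.4013, 0.1656]
[0.43745436 0.40130606 0.16558134] -94.33566723304578
0.67 [469.7 403.9 218.  115.3  -4.5]
[469.7 404.  218.  115.1  -4.5] [{'xyz': [0.4711, 0.4049, 0.0362], 'score': 0.67}]
+x lo [109 109 109 109 109 109 109 109 110 109 110 111 108 101  99  99  99 106
 108 102 137 140 144 146 150]
+x hi [168 167 167 167 167 167 166 166 167 166 166 167 148 100 141 150 151 150
 150 150 149 149 149 149 149]
-x lo [142 142 142 142 142 141 141 142 143 135 123 127 129 129 129 129 129 129
 129 127 125  87  93 115 122]
-x hi [167 166 162 154 152 151 150 150 150 141 122 127 130 130 130 130 129 130
 130 130 129 129 130 130 128]
+y lo [146 148 149 148 148 149 149 149 150 151 151 149 139 130 128 130 130 130
 131 131 130 130 131 131 131]
+y hi [105 104 104 104 105 106 107 131 156 168 169 165 151 143 149 153 152 153
 153 153 152 152 152 152 152]
-y lo [141 143 142 140 139 140 139 140 140 129 120 128 141 151 152 154 154 154
 154 154 154 154 154 154 154]
-y hi [107 109 110 108 108 108 109 109 110 106  98  95  99 100  99  99  99  99
  99 100  99  99  99  99  99]
bar+x [ 24  23  24  24  24  24  23  23  25  24  23  21  18  44  94 109 110 111
 111 110 111 111 111 111 110]
bar-x [ 34  35  35  33  33  34  35  36  41  86 136 149 149 149 151 168 170 171
 169 169 169 168 156 150 151]
bar+y [ 27  30  34  35  35  35  35  35  35  35  33  28  25 101 143 152 150 149
 149 150 152 151 151 151 151]
bar+y [22 24 25 25 25 25 23 23 24 23 21 20 27 50 76 85 96 94 87 85 83 82 82 82
 83]
bar-y [ 35  35  35  35  35  35  34  30  27  22  41  69  87 113 138 150 150 147
 144 143 144 145 145 144 146]
bar-y [ 24  23  23  25  25  25  25  24  22  20  49  85 104 109 109 111 111 110
 109 109 108 108 107 106 108]
```

```bash

python3 -m jog '.011 -.0016 .03 0 .05;.0107 -.0016 .035 0 .05;.01 -.0015 .035 0 .05;0 0 .03 0 .05;0 0 .025 0 .05;0 0 .014 0 .05;0 0 0 0 .05;0 0 0 0 .05'|head -5
python3 - <<'E'
from h import *
goto(.4695,.4036,-.02,-94.5)
E
```

```text
time: 23.4
position: [0.4693, 0.4045, -0.0031]
orientation: [0.999, -0.038, 0.0, -0.0]
wrist_force: [-0.7, 0.7, 0.8]
finger_gap: 0.0502
shift mm [ 0.3  0.9 16.9] turn 0.1 len 17 t 23.4 z tilt [ 0.  0. -1.]
```

```bash

python3 -m jog '0 .0009 .009 0 .05;0 0 .006 0 .05;0 0 .002 0 .05;0 0 0 0 .05;0 0 0 0 .005;0 0 0 0 .005;0 0 0 0 .005;0 0 0 0 .005'
python3 -m jog '0 0 0 0 .005;0 0 0 0 .005;0 0 0 0 .005;0 0 0 0 .005;0 0 0 0 .005;0 0 0 0 .005;0 0 0 0 .005;0 0 0 0 .005'
python3 - <<'E'
from h import *
s=sense();p=grab_frame("wrist");c=cam(p,s)
m=trace("lid",p);print(m and (m[0]["score"],rect(c,m[0]["mask"],.014)))
E
```

```text
time: 24.07
position: [0.4692, 0.4036, -0.0204]
orientation: [0.999, -0.038, 0.0, -0.0]
wrist_force: [-0.9, -0.4, -0.1]
finger_gap: 0.0283
grasp_force: 0.0
time: 24.73
position: [0.469, 0.4035, -0.0206]
orientation: [0.999, -0.038, 0.0, -0.0]
wrist_force: [-0.9, -1.2, 3.1]
finger_gap: 0.0158
grasp_force: 30.0
(0.96, array([475.5, 403.5, 206.9, 114.2,  -4.5]))
```

```bash

python3 -m jog '0 0 -.01 0 .005;0 0 -.02 0 .005;0 0 -.03 0 .005;0 0 -.03 0 .005;.002 .018 -.02 0 .005;.003 .028 -.01 0 .005;.0038 .034 0 0 .005;.0038 .034 0 0 .005'|tail -2
python3 -m jog '.0038 .034 0 0 .005;.0038 .034 0 0 .005;.0038 .034 0 0 .005;.0038 .034 0 0 .005;.0038 .034 0 0 .005;.0038 .034 0 0 .005;.0038 .034 0 0 .005;.0038 .034 0 0 .005'
python3 -m jog '.002 .02 0 0 .005;.001 .006 0 0 .005;0 0 0 -5.1 .005;0 0 0 0 .005;0 0 0 0 .005;0 0 0 0 .005;0 0 0 0 .005;0 0 0 0 .005'
python3 - <<'E'
from h import *
s=sense();p=grab_frame("wrist");c=cam(p,s)
m=trace("lid",p);print(m and (m[0]["score"],rect(c,m[0]["mask"],s["position"][2]+.0206+.014)))
m=trace("case",p);print(m and (m[0]["score"],rect(c,m[0]["mask"],.07)))
goto(.4824,0,.0394,-89.25)
im=p["image"].copy();np.savez("pics/l.npz",im=im,K=c[0],R=c[1],t=c[2]);save("hold.png",cv2.resize(im,(800,600)))
E
```

```text
finger_gap: 0.0155
grasp_force: 30.0
time: 26.17
position: [0.482, 0.0137, 0.0998]
orientation: [0.999, -0.038, 0.0, 0.0]
wrist_force: [0.4, -0.3, -2.1]
finger_gap: 0.0156
grasp_force: 30.0
time: 26.83
position: [0.4833, -0.0103, 0.0993]
orientation: [1.0, 0.006, -0.0, -0.0]
wrist_force: [-0.6, -0.1, -1.8]
finger_gap: 0.0159
grasp_force: 30.0
(0.86, array([490. ,  -9.8, 207.3, 115.2,   0.7]))
[]
shift mm [ -0.8 -10.6  59.9] turn -0.0 len 61 t 26.98 z tilt [-0. -0. -1.]
```

View pics/hold.png

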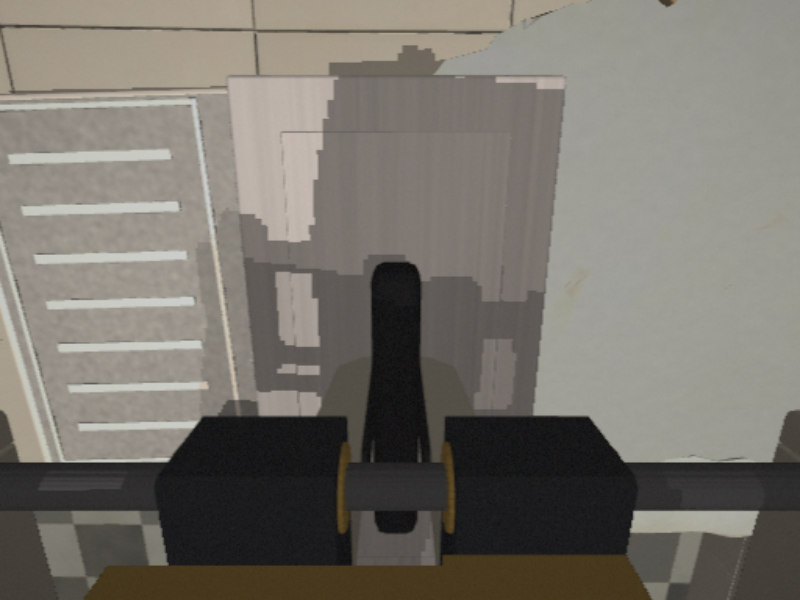

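The lid is held level and square, with its far edge at (230..565, 75). I'll correct the position and lower it towards the rim.

```bash

python3 -m jog '-.0008 -.0106 0 0 .005;0 0 .015 0 .005;0 0 .015 0 .005;0 0 .01 0 .005;0 0 .004 0 .005;0 0 0 0 .005;0 0 0 0 .005;0 0 0 0 .005'
python3 - <<'E'
from h import *
goto(.4824,0,.0394,-89.25)
E
```

```text
time: 27.65
position: [0.4829, -0.0002, 0.056]
orientation: [1.0, 0.006, 0.0, 0.0]
wrist_force: [0.7, 1.0, -1.6]
finger_gap: 0.016
grasp_force: 30.0
shift mm [-0.5 -0.2 16.6] turn -0.0 len 17 t 27.65 z tilt [ 0.001 -0.    -1.   ]
```

```bash

python3 -m jog '-.0004 0 .004 0 .005;0 0 .002 0 .005;0 0 .002 0 .005;0 0 .002 0 .005;0 0 0 0 .005;0 0 0 0 .005;0 0 0 0 .005;0 0 0 0 .005'
python3 - <<'E'
from h import *
goto(.4824,0,.0394,-89.25)
E
```

```text
time: 28.32
position: [0.4821, -0.0002, 0.0454]
orientation: [1.0, 0.006, 0.0, 0.0]
wrist_force: [0.0, -0.6, -1.1]
finger_gap: 0.0158
grasp_force: 30.0
shift mm [ 0.3 -0.2  6. ] turn -0.0 len 6 t 28.32 z tilt [ 0. -0. -1.]
```

The skirt is 4 mm below the rim level with no added force, so it is inside. I'll lower the rest of the way.

```bash

python3 -m jog '0 0 .003 0 .005;0 0 .002 0 .005;0 0 .001 0 .005;0 0 0 0 .005;0 0 0 0 .005;0 0 0 0 .005;0 0 0 0 .005;0 0 0 0 .005'
python3 - <<'E'
from h import *
goto(.4824,0,.0394,-89.25)
E
```

```text
time: 28.98
position: [0.4819, -0.0002, 0.0394]
orientation: [1.0, 0.006, -0.0, -0.0]
wrist_force: [-3.1, -0.7, 3.8]
finger_gap: 0.0157
grasp_force: 30.0
shift mm [ 0.5 -0.2 -0. ] turn -0.0 len 1 t 28.98 z tilt [-0.  0. -1.]
```

```bash

python3 -m jog '0 0 0 0 .005;0 0 0 0 .005;0 -.003 0 0 .005;0 -.005 0 0 .005;0 -.008 0 0 .005;0 -.008 0 0 .005;0 -.008 0 0 .005;0 -.008 0 0 .005'
python3 - <<'E'
from h import *
s=sense();p=grab_frame("wrist");c=cam(p,s);pt=grab_frame("scene")
m=mark_of("case",pt);print(m[:1]);goto(.4772,.1695,.0394,-87.8)
E
```

```text
time: 29.65
position: [0.4822, 0.0398, 0.0394]
orientation: [1.0, 0.006, 0.001, 0.0]
wrist_force: [0.0, -4.8, 1.6]
finger_gap: 0.0157
grasp_force: 30.0
[{'xyz': [0.4847, 0.0383, 0.0227], 'score': 0.9}]
shift mm [  -3.1 -129.2    0. ] turn -1.4 len 129 t 29.8 z tilt [ 0.001  0.    -1.   ]
```

Drag force is 4.8 N and the case is following, so I'll continue the slide.

```bash

python3 -m jog '-.0004 -.008 0 -.18 .005;-.0004 -.01 0 -.18 .005;-.0004 -.01 0 -.18 .005;-.0004 -.01 0 -.18 .005;-.0004 -.01 0 -.18 .005;-.0004 -.01 0 -.18 .005;-.0004 -.01 0 -.18 .005;-.0003 -.01 0 -.18 .005'|head -4
python3 -m jog '0 -.01 0 0 .005;0 -.01 0 0 .005;0 -.01 0 0 .005;0 -.009 0 0 .005;0 -.006 0 0 .005;0 -.004 0 0 .005;0 -.002 0 0 .005;0 0 0 0 .005'
python3 - <<'E'
from h import *
goto(.4772,.1695,.0394,-87.8)
pt=grab_frame("top");ct=cam(pt);m=trace("case",pt);print(m and rect(ct,m[0]["mask"],.07),[x["xyz"] for x in mark_of("case",pt)[:1]]);ps=grab_frame("scene");print([x["xyz"] for x in mark_of("case",ps)[:1]])
E
```

```text
time: 30.47
position: [0.4769, 0.1174, 0.0394]
orientation: [1.0, 0.019, 0.0, 0.0]
wrist_force: [1.0, -5.5, 2.8]
time: 31.13
position: [0.4749, 0.1686, 0.0394]
orientation: [1.0, 0.019, 0.0, 0.0]
wrist_force: [-0.6, -1.0, 3.5]
finger_gap: 0.0157
grasp_force: 30.0
shift mm [ 2.4 -0.8 -0. ] turn -0.0 len 3 t 31.13 z tilt [ 0. -0. -1.]
[] [[0.6686, -0.3374, -0.0024]]
[[0.4748, 0.1654, 0.0258]]
```

```bash

python3 -m jog '.0015 0 0 0 .005;.001 0 0 0 .005;0 0 0 0 .04;0 0 0 0 .04;0 0 0 0 .04;0 0 0 0 .04;0 0 0 0 .04;0 0 0 0 .04'|tail -3
python3 -m jog '0 0 -.01 0 .04;0 0 -.02 0 .04;0 0 -.03 0 .04;0 0 -.035 0 .04;-.015 0 -.035 0 .04;-.015 0 -.035 0 .04;0 0 -.02 0 .04;0 0 0 0 .04'|head -5
python3 - <<'E'
from h import *
s=sense();p=grab_frame("wrist");c=cam(p,s)
for q,z in(("lid",.074),("heat_mark",.02),("hotplate",.02),("case",.07)):
  m=trace(q,p);print(q,m and (round(m[0]["score"],2),rect(c,m[0]["mask"],z)),[x["xyz"] for x in mark_of(q,p)[:1]])
g=cv2.cvtColor(p["image"],cv2.COLOR_RGB2GRAY).astype(np.float32)
save("end.png",cv2.resize(p["image"],(800,600)))
E
```

```text
wrist_force: [-0.2, -0.5, 0.6]
finger_gap: 0.0398
grasp_force: 0.0
time: 32.72
position: [0.4486, 0.1682, 0.2296]
orientation: [1.0, 0.019, 0.004, -0.001]
wrist_force: [1.3, -0.4, 0.6]
finger_gap: 0.0398
lid (0.59, array([477.4, 169.2, 217.9, 115.3,   2.2])) [[0.475, 0.1709, 0.0593]]
heat_mark (0.85, array([481.1, 102.8, 237.8,  20.6,   6.5])) []
hotplate (0.63, array([471.3,  86.7, 328.8, 270.5, -87.8])) [[0.473, 0.0862, 0.0032]]
case (0.84, array([478.1, 166.1, 228.4,  45.4,   2.2])) []
```

View pics/end.png

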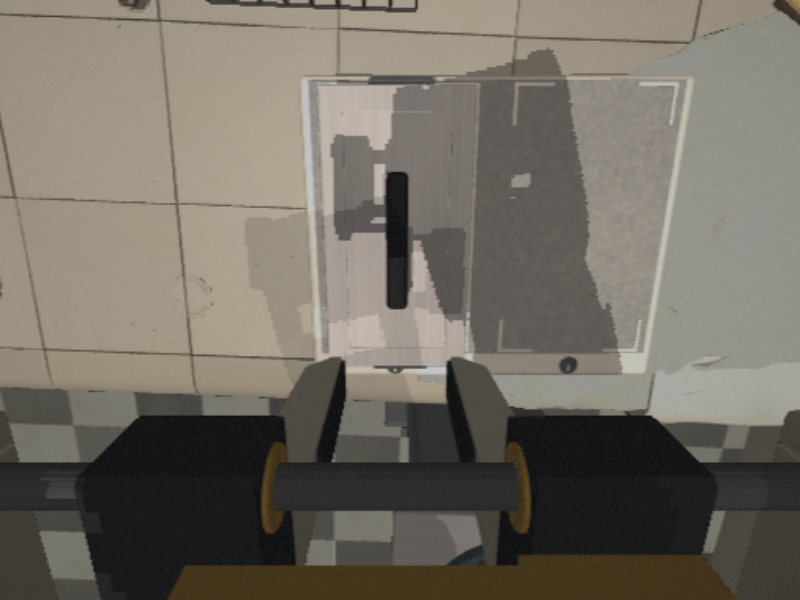

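The final view shows the lid flat on the case at (395,225), square inside the plate's left half. Lid centre is (477.4, 169.2) at 2.2°, against the heating place at (477.7, 167.5) at 2.2°. The gripper is clear of everything.

```bash
python3 -c "
from station import *
print(sense()['time'],hand_in())"
```

```text
the job is handed in; nothing more can be done
33.1667 None
```

I handed the job in at 33.2 s: the bottle is flat in the case, the lid is home, and the closed case is on the heating place about 2 mm from its measured centre and square to it. No verdict came back. The real fingertips end about 40 mm short of the reported TCP; my first three closes on the bottle missed, two because of this and one because I lifted too soon, and I corrected for it from then on.

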